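Reset the tripped plug-in breakers by feel and reject the one that stays soft

TASK

The four plug-in breakers on the socket strip have tripped. Reset each one: press its button gently straight down until you feel it snap over and stay in, and stop there, never pressing a button with more than 20 N; they do not all snap at the same depth. A breaker whose button stays soft all the way down to its stop and never snaps is worn out: pull it from the strip and put it in the open reject tray, leaving the sound ones plugged in and set and the other things on the bench where they are.

Things in the scene. Friction and masses are not known exactly. Their poses are not given: they have to be found in the camera images.
- socket_strip: fixed grey plastic socket strip with four ways in a row, on a piece of steel rail. Moulding 72 mm deep (x) by 206 mm long (y, the row), its flat top 31 mm above the bench; origin under its centre at bench height, z up. Ways at y = -72, -24, +24, +72 mm, each a 32 x 20 mm pocket 18 mm deep that holds one breaker's foot with 1 mm play all round.
- breaker_a: plug-in breaker, black case, reset button on top; loose, about 0.2 kg. Origin: underside of foot, centre; z up. Foot 30 (x) x 18 (y) mm, z 0-16, in the pocket; case 36 (x) x 24 (y) mm, z 16-60, rests on the strip; steel nut 21 mm across, z 60-64. Free after 16 mm of lift. Grip across the 36 mm (x), at z 28-58. All four look alike; which stands in which way changes.
- button_a: button of breaker_a, 13.6 mm wide, black cap, white shaft; origin at top face centre; tripped: 80 mm over the breaker's origin; moves straight down. Sound: resistance grows to 7-11 N, then vanishes as it snaps 3 to 8 mm in (differs), jumps about 1 mm to a hard stop and stays in. Worn: soft spring (under 3 N), 11 mm to its hard stop, comes back up.
- breaker_b: plug-in breaker, black case, reset button on top; loose, about 0.2 kg. Origin: underside of foot, centre; z up. Foot 30 (x) x 18 (y) mm, z 0-16, in the pocket; case 36 (x) x 24 (y) mm, z 16-60, rests on the strip; steel nut 21 mm across, z 60-64. Free after 16 mm of lift. Grip across the 36 mm (x), at z 28-58. All four look alike; which stands in which way changes.
- button_b: button of breaker_b, 13.6 mm wide, black cap, white shaft; origin at top face centre; tripped: 80 mm over the breaker's origin; moves straight down. Sound: resistance grows to 7-11 N, then vanishes as it snaps 3 to 8 mm in (differs), jumps about 1 mm to a hard stop and stays in. Worn: soft spring (under 3 N), 11 mm to its hard stop, comes back up.
- breaker_c: plug-in breaker, black case, reset button on top; loose, about 0.2 kg. Origin: underside of foot, centre; z up. Foot 30 (x) x 18 (y) mm, z 0-16, in the pocket; case 36 (x) x 24 (y) mm, z 16-60, rests on the strip; steel nut 21 mm across, z 60-64. Free after 16 mm of lift. Grip across the 36 mm (x), at z 28-58. All four look alike; which stands in which way changes.
- button_c: button of breaker_c, 13.6 mm wide, black cap, white shaft; origin at top face centre; tripped: 80 mm over the breaker's origin; moves straight down. Sound: resistance grows to 7-11 N, then vanishes as it snaps 3 to 8 mm in (differs), jumps about 1 mm to a hard stop and stays in. Worn: soft spring (under 3 N), 11 mm to its hard stop, comes back up.
- breaker_d: plug-in breaker, black case, reset button on top; loose, about 0.2 kg. Origin: underside of foot, centre; z up. Foot 30 (x) x 18 (y) mm, z 0-16, in the pocket; case 36 (x) x 24 (y) mm, z 16-60, rests on the strip; steel nut 21 mm across, z 60-64. Free after 16 mm of lift. Grip across the 36 mm (x), at z 28-58. All four look alike; which stands in which way changes.
- button_d: button of breaker_d, 13.6 mm wide, black cap, white shaft; origin at top face centre; tripped: 80 mm over the breaker's origin; moves straight down. Sound: resistance grows to 7-11 N, then vanishes as it snaps 3 to 8 mm in (differs), jumps about 1 mm to a hard stop and stays in. Worn: soft spring (under 3 N), 11 mm to its hard stop, comes back up.
- reject_tray: fixed open aluminium tray, 125 (x) x 165 (y) mm, walls 3 mm thick and 30 mm high, floor 3 mm thick; origin at the centre of its underside, at bench height.
- long_nose: long-nose pliers lying flat, 58x154x15 mm, origin at the centre of its underside; a bystander, to be left alone.
- transformer: black control transformer with a row of screw terminals, 62x84x88 mm, origin at the centre of its underside; a bystander, to be left alone.
- relay: small black plug relay, 16x21x24 mm, origin at the centre of its underside; a bystander, to be left alone.
- terminal_a: grey rail terminal block lying on its side, 36x44x9 mm, origin at the centre of its underside; a bystander, to be left alone.
- terminal_b: cream rail terminal block lying on its side, 36x44x9 mm, origin at the centre of its underside; a bystander, to be left alone.
Not all that is in view belongs to the job. Leave any yellow look-alike of the breaker_d alone.

How it is judged:
By the outcome, as a careful person would: the job done as asked, in the order asked, and still so for the second after the job is handed in, with the robot touching nothing.
It also fails if it takes over 72 s, if anything falls off the work surface, if the arm or the gripper's body presses on something with over 40 N, if the wrist force passes 120 N, or if a joint passes its speed limit or range.

ROBOT

A 7-joint arm with a two-finger parallel gripper is mounted at the origin on the work surface; the furniture and walls round the work are solid. World frame = base frame: x ahead of the robot, y to its left, z up, the work surface at z = 0. Lengths are in m, angles in rad, forces in N, time in s.
With the tool pointing down it reaches from about 0.425 to 0.875 m from the base axis. Payload 4.7 kg.
Tool frame: the origin (TCP) lies where the fingers leave the gripper's body, on its centre line; the fingertips stand 73 mm ahead of it and the grasp point (between the pads) lies 54 mm ahead of it; z points along the fingers, y is the line along which they close (so a half turn about z gives the same grasp; the last joint's range is limited). The gripper opens to 85 mm and grips with 20 to 120 N. Pads are 22 mm wide; open, the fingers measure 114 mm over their backs; the gripper's body (76 mm by 85 mm) begins 54 mm behind the grasp point. The pads swing forward as they close: fully open they stand 13 mm farther back than shut.
Start: joints at [-1.308, 0.321, -0.07, 1.45, 0.023, 1.371, -0.057], TCP at [0.16, 0.63, 0.304] pointing down, gripper open.
Joint ranges: [-2.86, 2.86], [-0.3, 2.09], [-1.38, 1.24], [0.06, 2.45], [-1.56, 4.7], [0.09, 2.05], [-2.69, 2.69]. Speed limits (rad/s): [2.57, 2.57, 3.14, 3.14, 3.14, 3.14, 3.14].

INTERFACE

Orientations are given as [roll, pitch, yaw] about the fixed x, y, z axes, in that order (R = Rz(yaw) Ry(pitch) Rx(roll)).
In Python, from bench import robot gives the robot as it stands.
- The arm moves only by the tool arm_command, never from a script. Its argument "moves" is a list of rows, each a list of 7 numbers: the shift along the tool's x, y, z in cm, then the turn, a rotation vector about the tool's x, y, z in degrees, then the opening in per cent of the stroke, from 0 (shut) to 100 (fully open). In form: [[x, y, z, rx, ry, rz, fingers], ...]. A call has 1 to 12 rows; each row shifts and turns the commanded pose from where the row before left it, along the tool's axes as they then stand; what a row does not reach is not made up. A row lasts 1/8 s, in which the tool goes at most 62.5 mm and 10.7 degrees, less where a joint would pass 70% of its speed; a pose out of reach is approached as far as the arm can. A call with a gripper value outside its range is refused whole. The fingers move at their own pace and stop on an object; "newtons" is the grip in N (left out, the last holds). Time passes only in rows, so rows that do not move let the fingers close. It gives the time, the measured TCP pose, the force, the opening and the grip force at its end, in the units of the state.
- robot.read_state(): the state, without advancing time (a new reading comes with each control period).
- robot.snapshot(name): name is "scene" or "top" or "wrist"; returns the picture (400x640x3 uint8, red, green, blue); there is no depth.
- robot.get_calibration(name): a dict with "fx", "fy", "cx", "cy" (pixels), "dist" ([k1, k2, p1, p2, k3] as OpenCV has them; the pictures are not rectified), "eye" and "rotation" of the camera in the world. Camera axes: x right, y up, looking along -z (the intrinsics and any distortion apply to the point x, -y, -z); pixel columns grow to the right and rows downward; lengths in m; the calibration is good to about 2 mm. A picture is of the moment at which its call begins: read the wrist's pose just before it. get_calibration takes no time and is no camera call; for the wrist camera it gives the pose at the moment of the call.
- robot.close_job(): hands the job in; it is judged then, once.
The state is a dict: "t": time; "joint_pos": joint angles; "joint_vel": joint speeds; "effort": joint torques, N m; "tcp_pos": TCP position; "tool_rot": TCP orientation; "contact_force": force on the tool from outside, world axes, zero at the start; "moment": the same for the moment, N m; "gripper_width": finger opening in m; "grasp_force": force on a finger pad.
Only numpy, scipy, OpenCV 4.12 (cv2) and the standard library are available. Lean on these libraries where they do the work, as an engineer would, in place of code of your own. Each camera call takes 0.05 s, during which the arm holds its last target. There are 200 camera calls.

## Working session

There is one attempt and no reset: what is moved stays moved. The work goes in short steps, Python scripts to look and compute and a tool call to move; the robot and the scene stay as the last step left them, time stands still between calls to the robot, and variables do not carry over. Pictures are saved under pics/ and viewed, at most 10 in all, crops included, and the job is handed in when it is done.

Besides the shell and the picture viewer there is one more tool, called after "Request:" in YAML: its name, and indented under it one key for each argument. arm_command: Moves the arm, as the interface text tells. Its arguments: {"type":"object","properties":{"moves":{"type":"array"},"newtons":{"type":"number"}},"required":["moves"]}

```bash
mkdir -p pics
python3 - <<'E'
from bench import robot
import cv2
s=robot.read_state()
for k in ('t','tcp_pos','tool_rot','contact_force','gripper_width'): print(k,s[k])
for n in ('top','scene'):
    c=robot.get_calibration(n); print(n,{k:(v if not hasattr(v,'tolist') else v.tolist()) for k,v in c.items()})
    cv2.imwrite(f'pics/{n}0.png',robot.snapshot(n)[:,:,::-1])
E
```

```text
t 0.0
tcp_pos [0.16001155 0.62957836 0.30282655]
tool_rot [-3.13964975e+00  1.08286766e-04  2.89281023e+00]
contact_force [ 1.82680808  0.18101934 -0.08685767]
gripper_width 0.08544614482340053
top {'fx': 469.50031789633863, 'fy': 469.50031789633863, 'cx': 332.93504156522476, 'cy': 199.854245360811, 'dist': [0.0242483731004676, 0.0, 0.0, 0.0, 0.0], 'eye': [0.2830371063721391, 0.03806461736775196, 1.243690703180565], 'rotation': [0.11920051327378556, -0.016177627785533666, -1.5475387922938069]}
scene {'fx': 491.37326968022614, 'fy': 491.37326968022614, 'cx': 318.4469616386658, 'cy': 195.51087892102748, 'dist': [-0.05269727978965249, 0.0, 0.0, 0.0, 0.0], 'eye': [-0.4105130808517782, -0.6084117995949536, 0.7263474930458983], 'rotation': [1.0143684496978658, -0.0030205109583385514, -0.9317715856714108]}
```

View pics/top0.png

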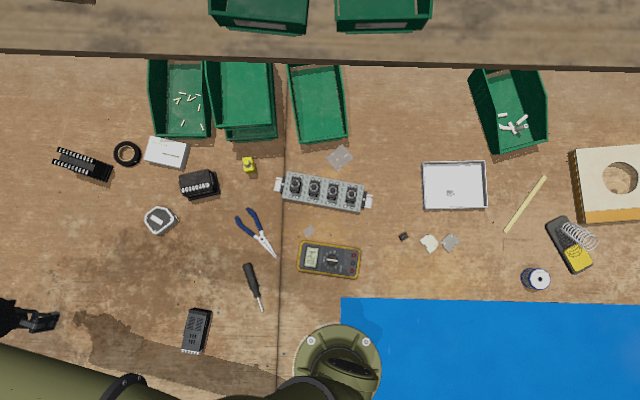

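View pics/scene0.png

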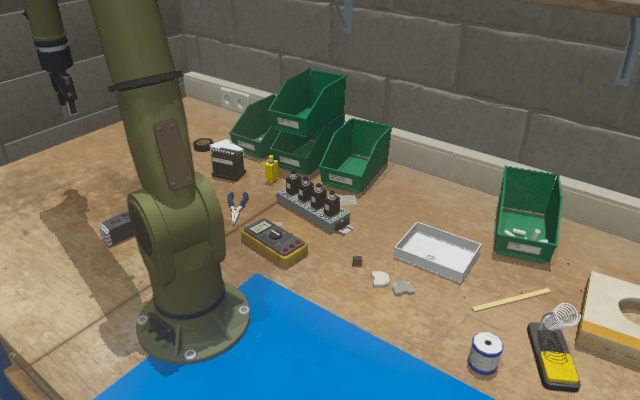

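The top view shows the strip with four black breakers at about (295,186), (314,187), (333,191) and (351,195). The tray is at (454,185) and the yellow look-alike at (249,164), which I'll leave alone. The four black ones standing in the strip are the job, and an enlarged crop will confirm that.

```bash
cat > h.py <<'E'
import numpy as np, cv2
from scipy.spatial.transform import Rotation as R
from bench import robot
def cam(n):
    c=robot.get_calibration(n); K=np.array([[c['fx'],0,c['cx']],[0,c['fy'],c['cy']],[0,0,1]])
    M=np.asarray(c['rotation'],float); M=R.from_euler('xyz',M).as_matrix() if M.size==3 else M
    return K,np.array(c['dist'],float),np.array(c['eye']),M@np.diag([1,-1,-1])
def proj(n,P,c=None):
    K,d,e,M=c or cam(n); q=(np.atleast_2d(P)-e)@M
    return cv2.projectPoints(q.reshape(-1,1,3),np.zeros(3),np.zeros(3),K,d)[0].reshape(-1,2)
def ray(n,uv,z,c=None):
    K,d,e,M=c or cam(n); p=cv2.undistortPoints(np.array(uv,float).reshape(-1,1,2),K,d).reshape(-1,2)
    D=np.c_[p,np.ones(len(p))]@M.T
    return e+D*((z-e[2])/D[:,2])[:,None]
def move(target,yaw=None):
    """tool-frame shift (cm) to world target for the TCP"""
    s=robot.read_state(); T=R.from_euler('xyz',s['tool_rot'])
    print('t',round(s['t'],2),'shift cm',np.round(T.inv().apply(np.array(target)-s['tcp_pos'])*100,2))
    if yaw is not None: print('turn deg',np.round(np.degrees((T.inv()*R.from_euler('xyz',[np.pi,0,yaw])).as_rotvec()),2))
E
python3 - <<'E'
from h import *
im=cv2.imread('pics/top0.png')
def crop(x0,y0,x1,y1,k,st,out):
    c=cv2.resize(im[y0:y1,x0:x1],None,fx=k,fy=k,interpolation=cv2.INTER_CUBIC)
    for x in range(x0,x1,st): cv2.line(c,((x-x0)*k,0),((x-x0)*k,6),(0,0,255),1); cv2.putText(c,str(x),((x-x0)*k,16),0,.35,(0,0,255),1)
    for y in range(y0,y1,st): cv2.line(c,(0,(y-y0)*k),(6,(y-y0)*k),(0,0,255),1); cv2.putText(c,str(y),(8,(y-y0)*k),0,.35,(0,0,255),1)
    return c
a=crop(270,160,380,220,7,10,''); 
cv2.imwrite('pics/cropA.png',a)
print(np.round(ray('top',[(295,186),(314,187),(333,191),(351,195)],.093),4))
print(np.round(ray('top',[(424,163),(486,161),(488,206),(425,210)],.03),4))
E
```

```text
[[ 0.4534  0.1173  0.093 ]
 [ 0.4521  0.0703  0.093 ]
 [ 0.4433  0.023   0.093 ]
 [ 0.4345 -0.0217  0.093 ]]
[[ 0.5326 -0.2157  0.03  ]
 [ 0.5422 -0.3793  0.03  ]
 [ 0.4229 -0.3827  0.03  ]
 [ 0.4083 -0.2184  0.03  ]]
```

View pics/cropA.png

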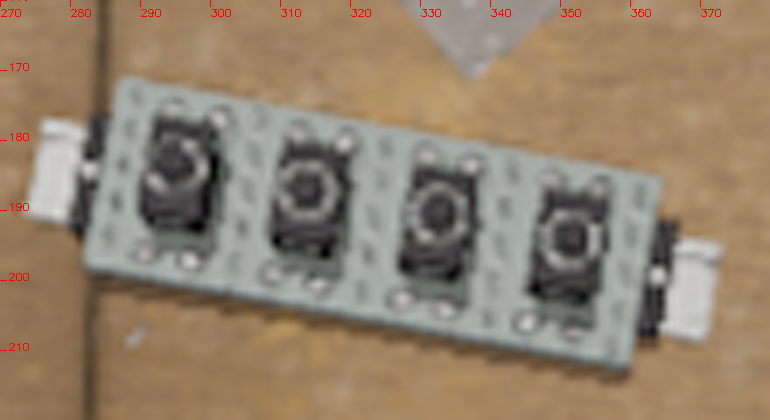

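The crop confirms four like black breakers in the strip. The corners of the strip top are at (287,171), (364.5,185.5), (360,212.5) and (282,198). The button caps are at (293.5,184), (314,187), (332,190) and (351.5,194).

Run:
```python
from h import *
P=ray('top',[(287,171.3),(364.5,185.5),(360,212.5),(282,198)],.031)
print(np.round(P,4)); print('lens',[round(float(np.linalg.norm(P[i]-P[(i+1)%4])),4) for i in range(4)])
c=P.mean(0); d=(P[0]-P[1]+P[3]-P[2]); d/=np.linalg.norm(d); yaw=np.arctan2(-d[0],d[1])
print('centre',c.round(4),'yaw',yaw)
M=np.array([[np.cos(yaw),-np.sin(yaw)],[np.sin(yaw),np.cos(yaw)]])
B=np.array([np.r_[c[:2]+M@[0,y],.095] for y in (.072,.024,-.024,-.072)])
print('buttons',B.round(4),proj('top',B).round(1),'scene',proj('scene',B).round(1))
print('measured',ray('top',[(293.5,184),(313.8,187.2),(332,190),(351.5,194)],.095).round(4))
im=cv2.imread('pics/scene0.png'); im2=cv2.resize(im[165:240,270:360],None,fx=8,fy=8,interpolation=cv2.INTER_CUBIC)
for p in proj('scene',B): cv2.drawMarker(im2,tuple(int(v) for v in (p-[270,165])*8+4),(0,0,255),0,14,1)
cv2.imwrite('pics/cropS.png',im2)
s=robot.read_state()
# first target: tip 73mm below TCP; look position above strip
move([c[0],c[1],.32],yaw-np.pi/2)
print('rot options',[np.round(np.degrees(((R.from_euler('xyz',s['tool_rot']).inv())*R.from_euler('xyz',[np.pi,0,yaw+a])).as_rotvec()),1) for a in (np.pi/2,-np.pi/2,0,np.pi)])
K,dd,e,MM=cam('wrist'); T=R.from_euler('xyz',s['tool_rot'])
print('cam in tool',T.inv().apply(e-s['tcp_pos']).round(4),'look',T.inv().apply(MM[:,2]).round(3))
```

```text
[[ 0.5009  0.1437  0.031 ]
 [ 0.4686 -0.0598  0.031 ]
 [ 0.3974 -0.0492  0.031 ]
 [ 0.4302  0.1542  0.031 ]]
lens [0.206, 0.0719, 0.206, 0.0714]
centre [0.4493 0.0472 0.031 ] yaw -0.1586846978651927
buttons [[ 0.4607  0.1183  0.095 ]
 [ 0.4531  0.0709  0.095 ]
 [ 0.4455  0.0235  0.095 ]
 [ 0.4379 -0.0239  0.095 ]] [[294.6 183. ]
 [313.7 186.5]
 [332.8 190. ]
 [351.9 193.5]] scene [[293.5 171.9]
 [306.  178.4]
 [319.  185.2]
 [332.6 192.4]]
measured [[ 0.458   0.121   0.095 ]
 [ 0.4513  0.0707  0.095 ]
 [ 0.4455  0.0256  0.095 ]
 [ 0.4367 -0.0228  0.095 ]]
t 0.1 shift cm [-42.38 -49.33  -1.62]
turn deg [-8.000e-02 -8.000e-02 -9.516e+01]
rot options [array([-0.1,  0.1, 84.8]), array([ -0.1,  -0.1, -95.2]), array([  0. ,   0.2, 174.8]), array([-0.1,  0. , -5.2])]
cam in tool [ 0.0754 -0.0014 -0.0701] look [-0.297 -0.     0.955]
```

View pics/cropS.png

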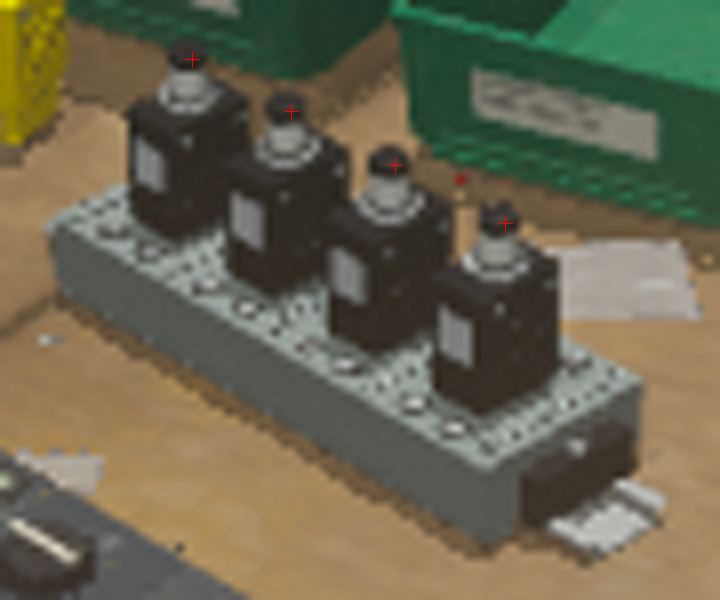

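The scene crop shows all four tripped, standing over the nuts. My fitted positions land on the caps to within about 1 mm. Next I'll plan the approach to the first button, at the +y end.

```bash
cat >> h.py <<'E'
C=np.array([.4490,.0475]); YAW=-.1587
M2=np.array([[np.cos(YAW),-np.sin(YAW)],[np.sin(YAW),np.cos(YAW)]])
def way(y,z,x=0.): return np.r_[C+M2@[x,y],z]
def path(target,yaw,n):
    s=robot.read_state(); p=np.array(s['tcp_pos']); T=R.from_euler('xyz',s['tool_rot'])
    rv=(T.inv()*R.from_euler('xyz',[np.pi,0,yaw])).as_rotvec(); st=(np.array(target)-p)/n
    for i in range(n): print(np.round(T.inv().apply(st)*100,2),np.round(np.degrees(rv)/n,2)); T=T*R.from_rotvec(rv/n)
E
python3 - <<'E'
from h import *
print(way(.072,.23))
path(way(.072,.23),YAW+np.pi/2,11)
E
```

```text
[0.4603785  0.11859522 0.23      ]
[-3.79 -3.83  0.67] [-0.01  0.01  7.71]
[-4.27 -3.29  0.67] [-0.01  0.01  7.71]
[-4.67 -2.68  0.67] [-0.01  0.01  7.71]
[-4.99 -2.03  0.67] [-0.01  0.01  7.71]
[-5.22 -1.34  0.67] [-0.01  0.01  7.71]
[-5.35 -0.63  0.67] [-0.01  0.01  7.71]
[-5.39  0.09  0.66] [-0.01  0.01  7.71]
[-5.33  0.81  0.66] [-0.01  0.01  7.71]
[-5.17  1.52  0.66] [-0.01  0.01  7.71]
[-4.92  2.2   0.66] [-0.01  0.01  7.71]
[-4.58  2.84  0.66] [-0.01  0.01  7.71]
```

Request:
arm_command:
  moves:
    - [-3.8,-3.8,0.65,0,0,7.7,0]
    - [-4.3,-3.3,0.65,0,0,7.7,0]
    - [-4.7,-2.7,0.65,0,0,7.7,0]
    - [-5,-2,0.65,0,0,7.7,0]
    - [-5.2,-1.3,0.65,0,0,7.7,0]
    - [-5.4,-0.6,0.65,0,0,7.7,0]
    - [-5.4,0.1,0.65,0,0,7.7,0]
    - [-5.3,0.8,0.65,0,0,7.7,0]
    - [-5.2,1.5,0.65,0,0,7.7,0]
    - [-4.9,2.2,0.65,0,0,7.7,0]
    - [-4.6,2.8,0.65,0,0,7.7,0]
    - [0,0,0,0,0,0,0]
  newtons: 40

```text
t: 1.6
tcp_pos: [0.463, 0.1147, 0.2319]
tool_rot: [-3.141, 0.002, 1.406]
contact_force: [-1.2, 1.0, 0.3]
gripper_width: 0.0
grasp_force: 0.0
```

Run:
```python
from h import *
move(way(.072,.185),YAW+np.pi/2)
s=robot.read_state(); print(s['tcp_pos'],s['contact_force'],s['joint_pos'],s['gripper_width'])
im=robot.snapshot('wrist').copy()
B=[way(y,.095) for y in (.072,.024,-.024,-.072)]
p=proj('wrist',B); print(p.round(1))
for q in p:
    if abs(q).max()<700: cv2.drawMarker(im,tuple(int(v) for v in q),(255,0,0),0,12,1)
cv2.imwrite('pics/w1.png',im[:,:,::-1])
```

```text
t 1.6 shift cm [ 0.35 -0.33  4.69]
turn deg [-0.01  0.1  -0.37]
[0.46304978 0.11467879 0.23186612] [-1.16595835  1.01750158  0.29022388] [-0.76240505 -0.00895939  0.46421452  1.97508103  0.00603816  1.17545568
 -0.46566641] 3.790747649764353e-05
[[308.6 217.3]
 [308.9 283.5]
 [309.1 341.2]
 [309.4 391.2]]
```

View pics/w1.png

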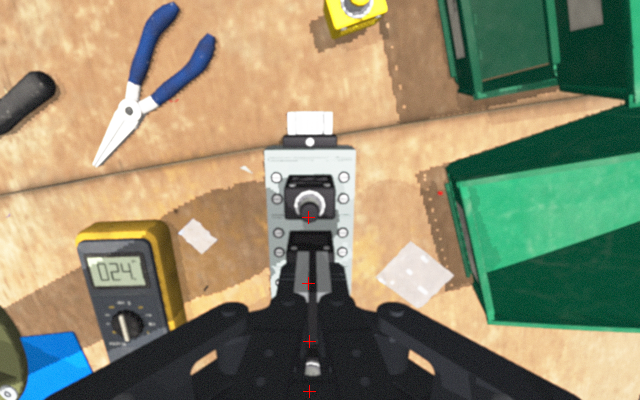

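The wrist picture shows the end breaker's cap at (310,212), against a predicted (309,217). That puts it about 2-3 mm further toward +y, which the tip's width covers. I'll go down to just above the cap.

Request:
arm_command:
  moves:
    - [0.3,-0.15,2,0,0,-0.4,0]
    - [0.25,-0.15,2.4,0,0,0,0]
    - [0,0,0.8,0,0,0,0]
    - [0,0,0,0,0,0,0]
    - [0,0,0,0,0,0,0]

```text
t: 2.28
tcp_pos: [0.4602, 0.1256, 0.1813]
tool_rot: [3.14, -0.001, 1.422]
contact_force: [-1.0, 0.3, -0.2]
gripper_width: -0.0001
grasp_force: 0.0
```

Request:
arm_command:
  moves:
    - [0,0,0.2,0,0,0,0]
    - [0,0,0.2,0,0,0,0]
    - [0,0,0,0,0,0,0]
    - [0,0,0,0,0,0,0]

```text
t: 2.78
tcp_pos: [0.4598, 0.1252, 0.1765]
tool_rot: [3.142, -0.0, 1.421]
contact_force: [-0.0, -0.4, 1.2]
gripper_width: -0.0
grasp_force: 0.0
```

Request:
arm_command:
  moves:
    - [-0.45,0,0,0,0,0,0]
    - [0,0,0,0,0,0,0]
    - [0,0,0,0,0,0,0]

```text
t: 3.15
tcp_pos: [0.4591, 0.1207, 0.1765]
tool_rot: [3.141, -0.0, 1.421]
contact_force: [-0.0, -0.2, -0.3]
gripper_width: -0.0002
grasp_force: 0.0
```

Request:
arm_command:
  moves:
    - [0,0,0.2,0,0,0,0]
    - [0,0,0.2,0,0,0,0]
    - [0,0,0,0,0,0,0]
    - [0,0,0,0,0,0,0]

```text
t: 3.65
tcp_pos: [0.4591, 0.1207, 0.1724]
tool_rot: [-3.142, 0.0, 1.422]
contact_force: [-0.6, 0.4, -0.4]
gripper_width: 0.0
grasp_force: 0.0
```

Request:
arm_command:
  moves:
    - [0,0,0.2,0,0,0,0]
    - [0,0,0.1,0,0,0,0]
    - [0,0,0,0,0,0,0]
    - [0,0,0,0,0,0,0]

```text
t: 4.15
tcp_pos: [0.4591, 0.1207, 0.1694]
tool_rot: [3.141, -0.0, 1.422]
contact_force: [-0.6, 0.1, 0.2]
gripper_width: 0.0
grasp_force: 0.0
```

Request:
arm_command:
  moves:
    - [0,0,0.1,0,0,0,0]
    - [0,0,0.1,0,0,0,0]
    - [0,0,0,0,0,0,0]

```text
t: 4.53
tcp_pos: [0.4591, 0.1207, 0.1674]
tool_rot: [3.142, -0.0, 1.422]
contact_force: [0.1, 0.3, 0.2]
gripper_width: 0.0003
grasp_force: 0.2
```

Request:
arm_command:
  moves:
    - [0,0,0.1,0,0,0,0]
    - [0,0,0,0,0,0,0]

```text
t: 4.78
tcp_pos: [0.4592, 0.1208, 0.1666]
tool_rot: [3.141, -0.0, 1.421]
contact_force: [0.1, -0.7, 1.7]
gripper_width: 0.0001
grasp_force: 0.9
```

Request:
arm_command:
  moves:
    - [0,0,0.1,0,0,0,0]
    - [0,0,0,0,0,0,0]

```text
t: 5.03
tcp_pos: [0.4592, 0.1208, 0.1656]
tool_rot: [3.141, -0.0, 1.421]
contact_force: [-0.4, -0.5, 3.8]
gripper_width: 0.0
grasp_force: 1.7
```

Request:
arm_command:
  moves:
    - [0,0,0.1,0,0,0,0]
    - [0,0,0,0,0,0,0]

```text
t: 5.28
tcp_pos: [0.4592, 0.1208, 0.1647]
tool_rot: [3.141, -0.0, 1.422]
contact_force: [-1.7, 0.1, 3.8]
gripper_width: 0.0
grasp_force: 2.4
```

Request:
arm_command:
  moves:
    - [0,0,0.04,0,0,0,0]
    - [0,0,0,0,0,0,0]

```text
t: 5.52
tcp_pos: [0.4592, 0.1208, 0.1644]
tool_rot: [3.141, -0.0, 1.422]
contact_force: [-1.4, 0.9, 4.5]
gripper_width: 0.0002
grasp_force: 2.8
```

Request:
arm_command:
  moves:
    - [0,0,0.04,0,0,0,0]
    - [0,0,0,0,0,0,0]

```text
t: 5.78
tcp_pos: [0.4593, 0.1208, 0.1641]
tool_rot: [3.141, -0.0, 1.422]
contact_force: [-1.6, -0.3, 5.6]
gripper_width: 0.0
grasp_force: 3.1
```

Request:
arm_command:
  moves:
    - [0,0,0.05,0,0,0,0]
    - [0,0,0,0,0,0,0]

```text
t: 6.02
tcp_pos: [0.4593, 0.1208, 0.1637]
tool_rot: [3.141, -0.001, 1.421]
contact_force: [-1.6, -0.8, 7.0]
gripper_width: -0.0002
grasp_force: 3.5
```

Request:
arm_command:
  moves:
    - [0,0,0.05,0,0,0,0]
    - [0,0,0,0,0,0,0]

```text
t: 6.28
tcp_pos: [0.4593, 0.1208, 0.1633]
tool_rot: [3.141, -0.001, 1.421]
contact_force: [-2.8, -0.2, 7.2]
gripper_width: 0.0001
grasp_force: 3.8
```

Request:
arm_command:
  moves:
    - [0,0,0.04,0,0,0,0]
    - [0,0,0,0,0,0,0]

```text
t: 6.52
tcp_pos: [0.4594, 0.1209, 0.163]
tool_rot: [3.141, -0.001, 1.422]
contact_force: [-1.8, -1.0, 9.1]
gripper_width: -0.0002
grasp_force: 4.2
```

Request:
arm_command:
  moves:
    - [0,0,0.05,0,0,0,0]
    - [0,0,0,0,0,0,0]

```text
t: 6.78
tcp_pos: [0.4597, 0.1208, 0.1623]
tool_rot: [3.14, -0.001, 1.421]
contact_force: [-1.4, 0.7, 7.3]
gripper_width: 0.0003
grasp_force: 4.2
```

Request:
arm_command:
  moves:
    - [0,0,0.05,0,0,0,0]
    - [0,0,0,0,0,0,0]

```text
t: 7.02
tcp_pos: [0.459, 0.1207, 0.1608]
tool_rot: [-3.141, 0.0, 1.421]
contact_force: [0.2, -0.3, 0.6]
gripper_width: 0.0
grasp_force: 0.3
```

Force rose to about 9 N and then vanished near 5-6 mm, so button 1 has snapped. Moving to the next one.

Request:
arm_command:
  moves:
    - [0,0,-1.8,0,0,0,0]
    - [-2.4,0,0,0,0,0.5,0]
    - [-2.5,0,0,0,0,0,0]
    - [0,0,0.6,0,0,0,0]
    - [0,0,0,0,0,0,0]
    - [0,0,0,0,0,0,0]

```text
t: 7.78
tcp_pos: [0.4514, 0.0728, 0.1729]
tool_rot: [-3.141, 0.0, 1.414]
contact_force: [-0.3, 0.7, -0.3]
gripper_width: 0.0002
grasp_force: 0.0
```

Run:
```python
from h import *
move(way(.025,.1685),YAW+np.pi/2)
im=robot.snapshot('wrist'); a=im[100:400,200:420]; cv2.imwrite('pics/w2.png',cv2.resize(a,None,fx=2,fy=2)[:,:,::-1])
print(proj('wrist',[way(y,.095) for y in (.072,.024)]))
```

```text
t 7.78 shift cm [-0.04  0.16  0.44]
turn deg [-0.02  0.01  0.09]
[[314.64872074 163.9244112 ]
 [314.16390822 263.28149744]]
```

View pics/w2.png

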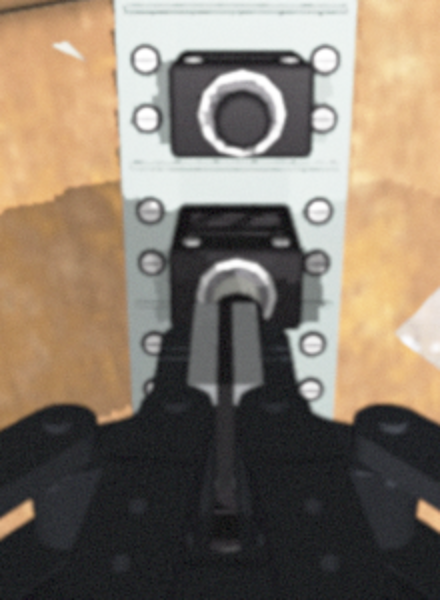

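Button 1 now shows its cap down near the nut with no white shaft, at (321,160), so it is set. Breaker 2 sits about 2-3 mm toward +x of the tip. I'll correct for that and press.

Request:
arm_command:
  moves:
    - [0,0.25,0.2,0,0,0,0]
    - [0,0,0.2,0,0,0,0]
    - [0,0,0.2,0,0,0,0]
    - [0,0,0,0,0,0,0]
    - [0,0,0,0,0,0,0]

```text
t: 8.45
tcp_pos: [0.4541, 0.072, 0.1673]
tool_rot: [3.141, -0.0, 1.413]
contact_force: [-0.5, 0.0, 0.3]
gripper_width: -0.0
grasp_force: 0.3
```

Request:
arm_command:
  moves:
    - [0,0,0.1,0,0,0,0]
    - [0,0,0,0,0,0,0]

```text
t: 8.7
tcp_pos: [0.4541, 0.0719, 0.1663]
tool_rot: [3.141, -0.0, 1.413]
contact_force: [-0.4, 1.2, 1.5]
gripper_width: 0.0003
grasp_force: 0.8
```

Request:
arm_command:
  moves:
    - [0,0,0.1,0,0,0,0]
    - [0,0,0,0,0,0,0]

```text
t: 8.95
tcp_pos: [0.4541, 0.072, 0.1654]
tool_rot: [3.141, -0.0, 1.413]
contact_force: [-0.4, 0.6, 3.3]
gripper_width: -0.0001
grasp_force: 1.5
```

Request:
arm_command:
  moves:
    - [0,0,0.1,0,0,0,0]
    - [0,0,0.05,0,0,0,0]
    - [0,0,0,0,0,0,0]

```text
t: 9.32
tcp_pos: [0.4542, 0.072, 0.164]
tool_rot: [3.141, -0.0, 1.413]
contact_force: [-0.9, -0.1, 4.6]
gripper_width: 0.0
grasp_force: 2.4
```

Request:
arm_command:
  moves:
    - [0,0,0.05,0,0,0,0]
    - [0,0,0,0,0,0,0]

```text
t: 9.57
tcp_pos: [0.4542, 0.072, 0.1635]
tool_rot: [3.141, -0.0, 1.413]
contact_force: [-1.1, 0.9, 5.3]
gripper_width: -0.0002
grasp_force: 2.7
```

Request:
arm_command:
  moves:
    - [0,0,0.05,0,0,0,0]
    - [0,0,0,0,0,0,0]

```text
t: 9.82
tcp_pos: [0.4542, 0.072, 0.1631]
tool_rot: [3.141, -0.0, 1.413]
contact_force: [-1.1, 0.6, 6.1]
gripper_width: -0.0001
grasp_force: 3.0
```

Request:
arm_command:
  moves:
    - [0,0,0.05,0,0,0,0]
    - [0,0,0,0,0,0,0]

```text
t: 10.07
tcp_pos: [0.4542, 0.072, 0.1627]
tool_rot: [3.141, -0.0, 1.413]
contact_force: [-2.4, 0.5, 6.6]
gripper_width: 0.0001
grasp_force: 3.4
```

Request:
arm_command:
  moves:
    - [0,0,0.05,0,0,0,0]
    - [0,0,0,0,0,0,0]

```text
t: 10.32
tcp_pos: [0.4542, 0.072, 0.1623]
tool_rot: [3.141, -0.0, 1.413]
contact_force: [-2.2, 0.8, 6.9]
gripper_width: -0.0004
grasp_force: 3.7
```

Request:
arm_command:
  moves:
    - [0,0,0.04,0,0,0,0]
    - [0,0,0,0,0,0,0]

```text
t: 10.58
tcp_pos: [0.4543, 0.072, 0.162]
tool_rot: [3.141, -0.001, 1.413]
contact_force: [-2.2, 0.2, 8.2]
gripper_width: -0.0002
grasp_force: 4.0
```

Request:
arm_command:
  moves:
    - [0,0,0.05,0,0,0,0]
    - [0,0,0,0,0,0,0]

```text
t: 10.82
tcp_pos: [0.4543, 0.072, 0.1616]
tool_rot: [3.141, -0.001, 1.413]
contact_force: [-2.8, -0.5, 8.8]
gripper_width: -0.0001
grasp_force: 4.2
```

Request:
arm_command:
  moves:
    - [0,0,0.05,0,0,0,0]
    - [0,0,0,0,0,0,0]

```text
t: 11.08
tcp_pos: [0.4543, 0.072, 0.1612]
tool_rot: [3.141, -0.001, 1.413]
contact_force: [-3.4, -0.7, 9.1]
gripper_width: -0.0002
grasp_force: 4.6
```

Request:
arm_command:
  moves:
    - [0,0,0.03,0,0,0,0]
    - [0,0,0,0,0,0,0]

```text
t: 11.32
tcp_pos: [0.4543, 0.072, 0.1609]
tool_rot: [3.141, -0.001, 1.413]
contact_force: [-3.1, 0.1, 9.4]
gripper_width: -0.0
grasp_force: 4.9
```

Request:
arm_command:
  moves:
    - [0,0,0.05,0,0,0,0]
    - [0,0,0,0,0,0,0]

```text
t: 11.58
tcp_pos: [0.4541, 0.0718, 0.1594]
tool_rot: [3.141, -0.0, 1.413]
contact_force: [0.1, 0.2, 0.3]
gripper_width: 0.0002
grasp_force: 0.0
```

Request:
arm_command:
  moves:
    - [0,0,0.04,0,0,0,0]
    - [0,0,0,0,0,0,0]

```text
t: 11.82
tcp_pos: [0.454, 0.0718, 0.159]
tool_rot: [-3.141, 0.0, 1.413]
contact_force: [0.8, 0.7, 1.3]
gripper_width: -0.0001
grasp_force: 0.9
```

Button 2 snapped at about 9.5 N and 7 mm, then force fell to 0. On to way 3.

Request:
arm_command:
  moves:
    - [0,0,-1.8,0,0,0,0]
    - [-2.4,0,0,0,0,0,0]
    - [-2.4,0,0,0,0,0,0]
    - [0,0,0.5,0,0,0,0]
    - [0,0,0.4,0,0,0,0]
    - [0,0,0,0,0,0,0]
    - [0,0,0,0,0,0,0]

```text
t: 12.7
tcp_pos: [0.4465, 0.0252, 0.168]
tool_rot: [-3.141, 0.0, 1.414]
contact_force: [0.5, -0.2, 0.1]
gripper_width: -0.0
grasp_force: 0.0
```

Request:
arm_command:
  moves:
    - [0,0,0.1,0,0,0,0]
    - [0,0,0,0,0,0,0]

```text
t: 12.95
tcp_pos: [0.4467, 0.0248, 0.1672]
tool_rot: [3.141, -0.0, 1.413]
contact_force: [-0.4, -0.3, 1.0]
gripper_width: -0.0001
grasp_force: 0.4
```

Request:
arm_command:
  moves:
    - [0,0,0.1,0,0,0,0]
    - [0,0,0,0,0,0,0]

```text
t: 13.2
tcp_pos: [0.4466, 0.0247, 0.1663]
tool_rot: [3.141, -0.001, 1.413]
contact_force: [-1.0, 1.1, 3.5]
gripper_width: 0.0002
grasp_force: 1.5
```

Request:
arm_command:
  moves:
    - [0,0,0.1,0,0,0,0]
    - [0,0,0,0,0,0,0]

```text
t: 13.45
tcp_pos: [0.4467, 0.0247, 0.1655]
tool_rot: [3.141, -0.001, 1.413]
contact_force: [-0.1, 1.4, 3.9]
gripper_width: -0.0002
grasp_force: 2.4
```

Request:
arm_command:
  moves:
    - [0,0,0.06,0,0,0,0]
    - [0,0,0,0,0,0,0]

```text
t: 13.7
tcp_pos: [0.4467, 0.0247, 0.165]
tool_rot: [3.141, -0.001, 1.413]
contact_force: [-1.6, 1.1, 5.6]
gripper_width: -0.0001
grasp_force: 3.0
```

Request:
arm_command:
  moves:
    - [0,0,0.05,0,0,0,0]
    - [0,0,0,0,0,0,0]

```text
t: 13.95
tcp_pos: [0.4467, 0.0247, 0.1644]
tool_rot: [3.141, -0.001, 1.413]
contact_force: [-1.9, 0.8, 5.9]
gripper_width: -0.0004
grasp_force: 2.9
```

Request:
arm_command:
  moves:
    - [0,0,0.04,0,0,0,0]
    - [0,0,0,0,0,0,0]

```text
t: 14.2
tcp_pos: [0.4463, 0.0242, 0.1632]
tool_rot: [-3.141, 0.001, 1.413]
contact_force: [-0.1, -0.9, -0.6]
gripper_width: -0.0001
grasp_force: 0.0
```

Button 3 snapped at about 3.3 mm. On to way 4.

Request:
arm_command:
  moves:
    - [0,0,-1.4,0,0,0,0]
    - [-2.4,0,0,0,0,0,0]
    - [-2.4,0,0,0,0,0,0]
    - [0,0,0.5,0,0,0,0]
    - [0,0,0.4,0,0,0,0]
    - [0,0,0,0,0,0,0]
    - [0,0,0,0,0,0,0]

```text
t: 15.08
tcp_pos: [0.439, -0.0223, 0.1686]
tool_rot: [-3.141, 0.0, 1.414]
contact_force: [-0.2, -0.0, 0.4]
gripper_width: -0.0001
grasp_force: 0.0
```

Request:
arm_command:
  moves:
    - [0,0,0.1,0,0,0,0]
    - [0,0,0,0,0,0,0]

```text
t: 15.32
tcp_pos: [0.439, -0.0227, 0.1676]
tool_rot: [-3.142, -0.0, 1.413]
contact_force: [0.1, -0.0, 0.8]
gripper_width: -0.0001
grasp_force: 0.0
```

Request:
arm_command:
  moves:
    - [0,0,0.1,0,0,0,0]
    - [0,0,0,0,0,0,0]

```text
t: 15.58
tcp_pos: [0.439, -0.0229, 0.1666]
tool_rot: [3.141, -0.0, 1.413]
contact_force: [0.0, 0.1, 0.1]
gripper_width: 0.0002
grasp_force: 0.1
```

Request:
arm_command:
  moves:
    - [0,0,0.1,0,0,0,0]
    - [0,0,0,0,0,0,0]

```text
t: 15.82
tcp_pos: [0.439, -0.0229, 0.1656]
tool_rot: [3.141, -0.0, 1.413]
contact_force: [0.7, -0.1, -0.6]
gripper_width: -0.0001
grasp_force: 0.2
```

Request:
arm_command:
  moves:
    - [0,0,0.1,0,0,0,0]
    - [0,0,0.1,0,0,0,0]
    - [0,0,0,0,0,0,0]

```text
t: 16.2
tcp_pos: [0.439, -0.0229, 0.1636]
tool_rot: [3.141, -0.0, 1.413]
contact_force: [-0.3, 0.3, 0.5]
gripper_width: -0.0
grasp_force: 0.4
```

Request:
arm_command:
  moves:
    - [0,0,0.1,0,0,0,0]
    - [0,0,0.1,0,0,0,0]
    - [0,0,0,0,0,0,0]

```text
t: 16.58
tcp_pos: [0.439, -0.0229, 0.1616]
tool_rot: [3.141, -0.0, 1.413]
contact_force: [-0.6, -0.3, 0.7]
gripper_width: -0.0003
grasp_force: 0.6
```

Request:
arm_command:
  moves:
    - [0,0,0.1,0,0,0,0]
    - [0,0,0.1,0,0,0,0]
    - [0,0,0,0,0,0,0]

```text
t: 16.95
tcp_pos: [0.439, -0.0229, 0.1596]
tool_rot: [3.141, -0.0, 1.413]
contact_force: [-0.3, 0.5, 1.8]
gripper_width: -0.0002
grasp_force: 0.8
```

Request:
arm_command:
  moves:
    - [0,0,0.1,0,0,0,0]
    - [0,0,0.08,0,0,0,0]
    - [0,0,0,0,0,0,0]

```text
t: 17.32
tcp_pos: [0.439, -0.0229, 0.1578]
tool_rot: [3.142, -0.0, 1.413]
contact_force: [0.8, 0.7, 2.9]
gripper_width: 0.0001
grasp_force: 1.0
```

Request:
arm_command:
  moves:
    - [0,0,0.08,0,0,0,0]
    - [0,0,0,0,0,0,0]

```text
t: 17.58
tcp_pos: [0.439, -0.0229, 0.157]
tool_rot: [3.141, -0.0, 1.413]
contact_force: [0.6, 0.2, 2.4]
gripper_width: 0.0002
grasp_force: 1.1
```

Request:
arm_command:
  moves:
    - [0,0,0.06,0,0,0,0]
    - [0,0,0,0,0,0,0]

```text
t: 17.82
tcp_pos: [0.439, -0.0229, 0.1566]
tool_rot: [3.141, -0.0, 1.413]
contact_force: [0.2, 1.1, 4.9]
gripper_width: -0.0
grasp_force: 2.0
```

Force stayed at 3 N or less down to 11 mm, then the hard stop at 4.9 N with no snap. The breaker in way 4 is worn. I'll lift, open and look before gripping it.

Request:
arm_command:
  moves:
    - [0,0,-2.5,0,0,0,0]
    - [0,0,-5,0,0,0,75]
    - [0,0,0,0,0,0,75]
    - [0,0,0,0,0,0,75]
    - [0,0,0,0,0,0,75]

```text
t: 18.45
tcp_pos: [0.4381, -0.0229, 0.2301]
tool_rot: [-3.139, 0.001, 1.413]
contact_force: [0.3, -0.4, -0.5]
gripper_width: 0.0643
grasp_force: 0.0
```

Run:
```python
from h import *
s=robot.read_state(); print(s['tcp_pos'],s['tool_rot'],s['gripper_width'])
im=robot.snapshot('wrist').copy()
for y in (.072,.024,-.024,-.072): print(y,proj('wrist',[way(y,.095),way(y,.079),way(y,.075,.018),way(y,.075,-.018)]).round(1).tolist())
cv2.imwrite('pics/w3.png',cv2.resize(im[50:350,140:500],None,fx=2,fy=2,interpolation=cv2.INTER_CUBIC)[:,:,::-1])
```

```text
[ 0.43807109 -0.02293832  0.2300672 ] [-3.13919773e+00  9.43463986e-04  1.41272227e+00] 0.06426668322088631
0.072 [[311.4, -36.6], [311.5, -26.4], [342.5, -23.9], [280.7, -24.0]]
0.024 [[311.3, 58.6], [311.5, 61.4], [340.8, 62.2], [282.2, 62.1]]
-0.024 [[311.2, 144.6], [311.4, 141.2], [339.1, 140.5], [283.7, 140.4]]
-0.072 [[311.2, 220.5], [311.3, 212.4], [337.4, 210.6], [285.3, 210.4]]
```

View pics/w3.png

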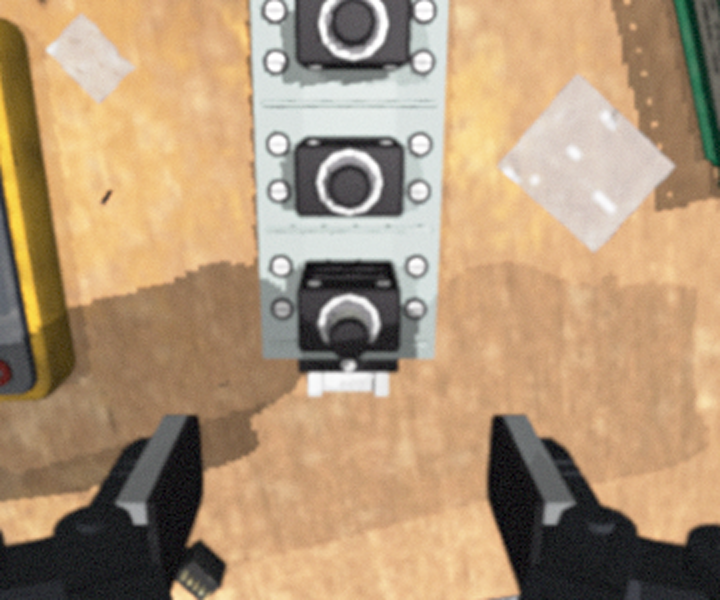

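The worn breaker's cap is still up, at full-image pixel (315,217), with white shaft showing. The other two in view show their caps down. It sits about 2 mm toward tool +y of the gripper axis. Descending and gripping.

Request:
arm_command:
  moves:
    - [0.1,0.2,3,0,0,0,75]
    - [0,0,4,0,0,0,75]
    - [0,0,3,0,0,0,75]
    - [0,0,1.8,0,0,0,75]
    - [0,0,0,0,0,0,75]
    - [0,0,0,0,0,0,75]
  newtons: 30

```text
t: 19.25
tcp_pos: [0.4413, -0.0223, 0.1137]
tool_rot: [3.141, 0.0, 1.413]
contact_force: [-0.1, 0.9, 0.6]
gripper_width: 0.0637
grasp_force: 0.0
```

Request:
arm_command:
  moves:
    - [0,0,0,0,0,0,40]
    - [0,0,0,0,0,0,20]
    - [0,0,0,0,0,0,20]
    - [0,0,0,0,0,0,20]
    - [0,0,0,0,0,0,20]

```text
t: 19.88
tcp_pos: [0.4405, -0.0219, 0.1142]
tool_rot: [-3.14, -0.001, 1.413]
contact_force: [-4.6, 0.1, 7.3]
gripper_width: 0.0354
grasp_force: 31.1
```

Request:
arm_command:
  moves:
    - [0,0,-0.5,0,0,0,20]
    - [0,0,-0.5,0,0,0,20]
    - [0,0,-0.5,0,0,0,20]
    - [0,0,-0.5,0,0,0,20]
    - [0,0,-1,0,0,0,20]
    - [0,0,-4,0,0,0,20]
    - [0,0,-4,0,0,0,20]
    - [0,0,0,0,0,0,20]

```text
t: 20.88
tcp_pos: [0.4436, -0.0223, 0.2272]
tool_rot: [3.134, -0.003, 1.413]
contact_force: [-0.4, -0.4, -1.8]
gripper_width: 0.0351
grasp_force: 30.8
```

Run:
```python
from h import *
P=ray('top',[(424,163),(486,161),(488,206),(425,210)],.03); print(P.mean(0), [np.linalg.norm(P[i]-P[(i+1)%4]).round(4) for i in range(4)])
s=robot.read_state(); print(s['tcp_pos'],s['gripper_width'],s['grasp_force'],s['contact_force'])
t=P.mean(0); d=P[0]+P[3]-P[1]-P[2]; ty=np.arctan2(-d[0],d[1]); print('tray yaw',ty)
move([t[0],t[1],.22],ty+np.pi/2)
path([t[0],t[1],s['tcp_pos'][2]],ty+np.pi/2,7)
im=robot.snapshot('top'); cv2.imwrite('pics/top1.png',cv2.resize(im[130:240,260:510],None,fx=3,fy=3,interpolation=cv2.INTER_CUBIC)[:,:,::-1])
```

```text
[ 0.4764897  -0.29905184  0.03      ] [np.float64(0.1638), np.float64(0.1193), np.float64(0.165), np.float64(0.1244)]
[ 0.44359197 -0.02227465  0.22720615] 0.03514776441708989 30.79763352870941 [-0.40971248 -0.37626917 -1.81852785]
tray yaw 0.07348770198110424
t 20.88 shift cm [-26.82   7.6    0.69]
turn deg [  0.47  -0.14 -13.27]
[-3.83  1.09 -0.  ] [ 0.07 -0.02 -1.9 ]
[-3.86  0.96 -0.  ] [ 0.07 -0.02 -1.9 ]
[-3.89  0.83 -0.  ] [ 0.07 -0.02 -1.9 ]
[-3.92  0.7  -0.  ] [ 0.07 -0.02 -1.9 ]
[-3.94  0.57 -0.  ] [ 0.07 -0.02 -1.9 ]
[-3.96  0.44 -0.  ] [ 0.07 -0.02 -1.9 ]
[-3.97  0.31 -0.  ] [ 0.07 -0.02 -1.9 ]
```

View pics/top1.png

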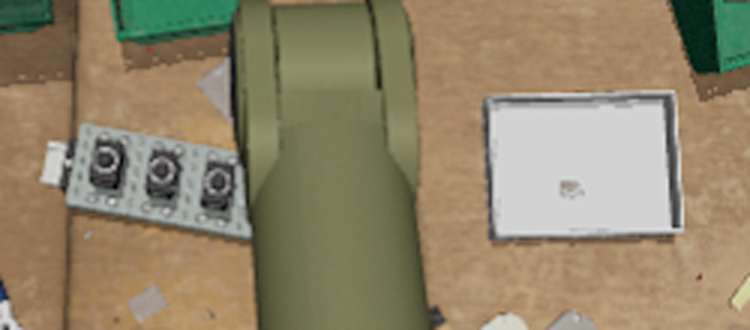

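The worn breaker is held: opening 35 mm, about 2 N of weight. The three sound ones sit undisturbed. The tray is empty, with its centre at about (455,185) in the full image. Carrying it over.

Request:
arm_command:
  moves:
    - [-3.8,1.1,0,0,0,-1.9,20]
    - [-3.9,1,0,0,0,-1.9,20]
    - [-3.9,0.8,0,0,0,-1.9,20]
    - [-3.9,0.7,0,0,0,-1.9,20]
    - [-3.9,0.6,0,0,0,-1.9,20]
    - [-4,0.4,0,0,0,-1.9,20]
    - [-4,0.3,0,0,0,-1.9,20]
    - [0,0,0,0,0,0,20]
    - [0,0,0,0,0,0,20]
    - [0,0,0,0,0,0,20]

```text
t: 22.18
tcp_pos: [0.4742, -0.2977, 0.2228]
tool_rot: [-3.141, -0.001, 1.647]
contact_force: [-0.7, -0.4, -1.9]
gripper_width: 0.0358
grasp_force: 30.7
```

Run:
```python
from h import *
move([.4765,-.299,.104],.0735+np.pi/2)
s=robot.read_state(); print(s['tcp_pos'],s['gripper_width'],s['grasp_force'])
```

```text
t 22.18 shift cm [-0.16  0.22 11.88]
turn deg [-0.03 -0.08  0.14]
[ 0.47423375 -0.29774873  0.22282113] 0.03581435348357873 30.674795508384705
```

Request:
arm_command:
  moves:
    - [-0.2,0.2,3.5,0,0,0,20]
    - [0,0,3.5,0,0,0,20]
    - [0,0,2.5,0,0,0,20]
    - [0,0,1.5,0,0,0,20]
    - [0,0,0.5,0,0,0,20]
    - [0,0,0,0,0,0,20]
    - [0,0,0,0,0,0,20]

```text
t: 23.05
tcp_pos: [0.4769, -0.3014, 0.1094]
tool_rot: [3.14, 0.001, 1.645]
contact_force: [0.6, 0.5, -2.0]
gripper_width: 0.0355
grasp_force: 30.7
```

Request:
arm_command:
  moves:
    - [0,0,0.2,0,0,0,20]
    - [0,0,0,0,0,0,20]
    - [0,0,0,0,0,0,20]

```text
t: 23.42
tcp_pos: [0.4762, -0.3012, 0.1065]
tool_rot: [3.141, -0.0, 1.645]
contact_force: [-0.1, 0.1, -2.0]
gripper_width: 0.0354
grasp_force: 30.7
```

Request:
arm_command:
  moves:
    - [0,0,0.25,0,0,0,20]
    - [0,0,0,0,0,0,20]
    - [0,0,0,0,0,0,20]

```text
t: 23.8
tcp_pos: [0.4762, -0.3011, 0.1038]
tool_rot: [-3.141, -0.0, 1.645]
contact_force: [1.0, -0.4, -1.5]
gripper_width: 0.0356
grasp_force: 30.7
```

Request:
arm_command:
  moves:
    - [0,0,0.1,0,0,0,20]
    - [0,0,0,0,0,0,20]

```text
t: 24.05
tcp_pos: [0.4762, -0.3011, 0.1028]
tool_rot: [-3.142, -0.0, 1.645]
contact_force: [0.1, -0.0, -1.1]
gripper_width: 0.0359
grasp_force: 30.7
```

Request:
arm_command:
  moves:
    - [0,0,0.1,0,0,0,20]
    - [0,0,0,0,0,0,20]

```text
t: 24.3
tcp_pos: [0.4763, -0.3012, 0.1022]
tool_rot: [3.141, -0.0, 1.645]
contact_force: [-1.3, 0.7, 3.0]
gripper_width: 0.0355
grasp_force: 31.1
```

It is on the tray floor. Releasing and withdrawing upward.

Request:
arm_command:
  moves:
    - [0,0,0,0,0,0,50]
    - [0,0,0,0,0,0,60]
    - [0,0,0,0,0,0,65]
    - [0,0,0,0,0,0,65]
    - [0,0,-2,0,0,0,65]
    - [0,0,-4,0,0,0,65]
    - [0,0,-5,0,0,0,65]
    - [0,0,-5,0,0,0,65]
    - [-3,0,-2,0,0,0,65]
    - [0,0,0,0,0,0,65]
    - [0,0,0,0,0,0,65]

```text
t: 25.68
tcp_pos: [0.4781, -0.3305, 0.2818]
tool_rot: [-3.141, -0.001, 1.645]
contact_force: [0.2, 0.1, -0.5]
gripper_width: 0.0556
grasp_force: 0.0
```

Run:
```python
from h import *
a=robot.snapshot('scene')[150:290,250:500]; b=robot.snapshot('top')[155:225,270:500]
a=cv2.resize(a,(750,420),interpolation=cv2.INTER_CUBIC); b=cv2.resize(b,(750,180))
b=cv2.resize(robot.snapshot('top')[160:222,270:500],(750,178),interpolation=cv2.INTER_CUBIC)
cv2.imwrite('pics/end.png',np.vstack([a,b])[:,:,::-1]); print(robot.read_state()['t'])
```

```text
25.825
```

View pics/end.png

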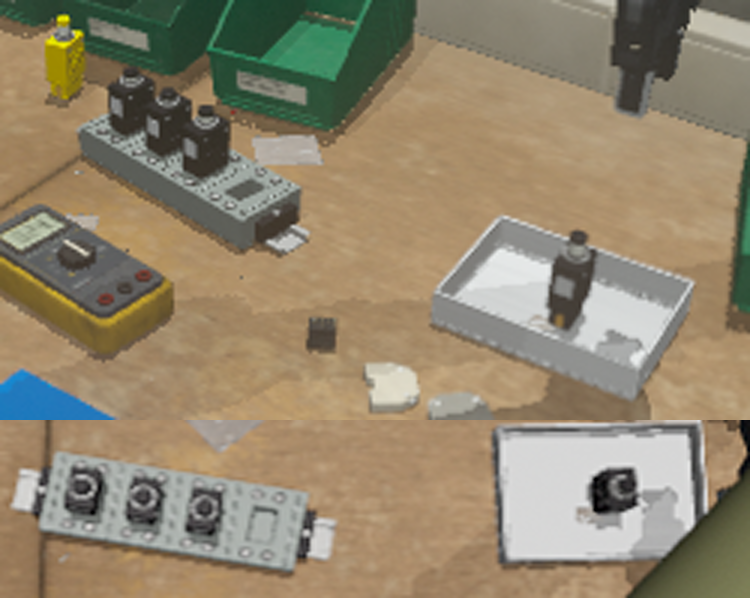

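The final picture shows three breakers in the strip with their caps down, way 4 empty, and the worn breaker standing in the tray with its button up. The bystanders haven't moved. Handing in.

```bash
python3 -c "
from bench import robot
print(robot.close_job())"
```

```text
the job is handed in; nothing more can be done
None
```

I handed the job in at about 26 s of the 72 s limit: three breakers are reset and still plugged in, and the worn one from the -y end of the strip (its button reached the stop without snapping) is standing in the reject tray; measured force stayed under 10 N on every button.

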